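# Unlock the date coder's mode keys and switch mode

### The job

The date coder must change mode, but its mode keys are blocked by the two code dials on the same control box: turn the left dial to 3 and the right dial to 7 (left and right as seen from the robot; count ticks clockwise from the red one, which is 0). Then push the green key fully down until it stays latched and the blue key pops up, firmly but without brute force; press no other key, and leave the ribbon roll, the brass type holder and the wrench where they are.

Things in the scene. Friction and masses are not known exactly. Their poses are not given: they have to be found in the camera images.
- console_top (a point): Centre of the flat top of the control box: 200 mm (x) by 270 mm (y), 75 mm high, fixed to the table, blue and grey. Its x points away from the robot, its y to the robot's left. Four keys stand in a row along y, 37 mm apart, 52 mm to the robot's side of this point, in an order that changes. The dial axes stand 45 mm beyond this point, 70 mm to either side.
- key_row (a point): Middle of the key row, on the console's top. The four keys share one sprung latch bar: a key pushed past about 5 mm frees the one that was down; past about 9.2 mm it latches itself and, let go, stays at about 8.9 mm. Unless both dials are within about 0.25 rad of their digits the bar is blocked and a key goes down no more than about 4 mm.
- key_green_top (a point): Centre of the top face of the green key's cap (34 mm along the console's x by 27 mm along its y, flat), which stands 18 mm above the console's top when up. The key to press. It takes 2 N to start, 4 to 7 N at 1 to 6 mm, snaps easily through 7 to 9 mm, then 3 N up to a rigid stop at 11 mm; over 40 N breaks it.
- key_green (a joint): Travel of the green key in m: 0 = up, 0.011 = against its bottom stop; it rests at about 0.0089 when latched down.
- key_blue_top (a point): Centre of the top face of the blue key's cap (34 mm along the console's x by 27 mm along its y, flat), which stands 18 mm above the console's top when up. It starts latched down, its top then 9 mm above the console's top.
- key_blue (a joint): Travel of the blue key in m: 0 = up, 0.011 = against its bottom stop; it rests at about 0.0089 when latched down.
- key_white_top (a point): Centre of the top face of the white key's cap (34 mm along the console's x by 27 mm along its y, flat), which stands 18 mm above the console's top when up. It starts up; leave it.
- key_white (a joint): Travel of the white key in m: 0 = up, 0.011 = against its bottom stop; it rests at about 0.0089 when latched down.
- key_grey_top (a point): Centre of the top face of the grey key's cap (34 mm along the console's x by 27 mm along its y, flat), which stands 18 mm above the console's top when up. It starts up; leave it.
- key_grey (a joint): Travel of the grey key in m: 0 = up, 0.011 = against its bottom stop; it rests at about 0.0089 when latched down.
- dial_left_grip (a point): Black bar knob on the far half of the console, on the robot's left (+y) side. The point lies on its upright turning axis, 36 mm above the console's top. The grip bar (42 mm long, 14 mm thick, 10 to 44 mm above the console's top) lies along this point's x, its white pointer at the -x end; below it a 44 mm round grey skirt.
- dial_left (a joint): Angle of the left dial in rad: digit d is at d x 0.628 (0 to 9), growing clockwise seen from above; friction 0.05 N m, no detents, stops just before 0 and just past 9. At 0 the pointer points along the console's -x. Ten ticks round it, 36 degrees apart, mark the digits: the long red tick (towards the robot) is 0, counting clockwise seen from above, the long yellow one is 5.
- dial_right_grip (a point): Black bar knob on the far half of the console, on the robot's right (-y) side. The point lies on its upright turning axis, 36 mm above the console's top. The grip bar (42 mm long, 14 mm thick, 10 to 44 mm above the console's top) lies along this point's x, its white pointer at the -x end; below it a 44 mm round grey skirt.
- dial_right (a joint): Angle of the right dial in rad: digit d is at d x 0.628 (0 to 9), growing clockwise seen from above; friction 0.05 N m, no detents, stops just before 0 and just past 9. At 0 the pointer points along the console's -x. Ten ticks round it, 36 degrees apart, mark the digits: the long red tick (towards the robot) is 0, counting clockwise seen from above, the long yellow one is 5.
- ribbon_roll_center (a point): Centre of a loose black ribbon roll, 72 mm across, 35 mm high, standing on its flat side beside the console; leave it.
- type_holder_center (a point): Centre of a loose brass type holder with steel end plates, 34 by 82 by 26 mm, lying beside the console; leave it.
- wrench_grip (a point): Handle of a loose steel wrench, 150 mm long, lying on the table; leave it.

How it is judged:
By the outcome, as a careful person would: the job done as asked, in the order asked, and still so for the second after the job is handed in, with the robot touching nothing.
It also fails if it takes over 67 s, if anything falls off the work surface, if the arm or the gripper's body presses on something with over 40 N, if the wrist force passes 120 N, or if a joint passes its speed limit or range.

### The arm

A 6-joint arm with a two-finger parallel gripper is mounted at the origin on the work surface. World frame = base frame: x ahead of the robot, y to its left, z up, the work surface at z = 0. Lengths are in m, angles in rad, forces in N, time in s.
With the tool pointing down it reaches from about 0.35 to 0.85 m from the base axis. Payload 8.1 kg.
Tool frame: the origin (TCP) lies midway between the tips of the shut fingers; the grasp point (between the pads) lies 19 mm behind it; z points along the fingers, x is the direction in which the jaws open and shut, and the axes are right-handed (so a half turn about z gives the same grasp; the last joint's range is limited). The gripper opens to 93 mm and grips with 3 to 60 N. Pads are 15 mm wide; open, the fingers measure 128 mm over their backs; the gripper's body (75 mm by 188 mm) begins 65 mm behind the grasp point.
Start: joints at [1.025, 0.13, 1.488, -0, 1.523, -0.085], TCP at [0.267, 0.537, 0.219] pointing down, gripper open.
Joint ranges: [-2.96, 2.96], [-0.89, 2.26], [0.02, 2.5], [-1.34, 4.48], [0, 2.73], [-2.66, 2.66]. Speed limits (rad/s): [2.39, 2.39, 2.79, 3.14, 3.14, 3.14].

### API

Orientations are given as a unit quaternion [w, x, y, z].
In Python, from station import monitor, optics, ticket gives the robot as it stands.
- The arm moves only by the shell command python3 -m handwheel 'ROWS' [FORCE]. ROWS is JSON, a list of rows, each a list of 7 numbers: the finger opening in m, from 0 to 0.093, then the shift along the tool's x, y, z in m, then the turn, a rotation vector about the tool's x, y, z in rad. In form: [[gripper, tx, ty, tz, rx, ry, rz], ...]. A call has 1 to 5 rows; each row is the pose to reach, as a shift and turn from the pose commanded when the call began, along the tool's axes at that moment; what a row does not reach only later rows make up. A row lasts 1/8 s, in which the tool goes at most 62.5 mm and 10.7 degrees, less where a joint would pass 70% of its speed; a pose out of reach is approached as far as the arm can. A call with a gripper value outside its range is refused whole. The fingers move at their own pace and stop on an object; FORCE is the grip in N (left out, the last holds). Time passes only in rows, so rows that repeat a pose let the fingers close. It gives the time, the measured TCP pose, the force and the opening at its end, in the units of the state.
- monitor.get_state(): the state, without advancing time (a new reading comes with each control period).
- optics.camera(name): name is "scene" or "top" or "wrist"; returns (picture, depth): 384x512x3 uint8, red, green, blue; 384x512 float32, m along the optical axis (not along the pixel's ray), 0 where there is no reading.
- optics.calibration(name): a dict with "fx", "fy", "cx", "cy" (pixels), "rvec" (rotation vector, rad) and "tvec" (3), from world to camera coordinates, as OpenCV has them. Camera axes: x right, y down, z forward; pixel columns grow to the right and rows downward; lengths in m; the calibration is good to about 2 mm. A picture is of the moment at which its call begins: read the wrist's pose just before it. calibration takes no time and is no camera call; for the wrist camera it gives the pose at the moment of the call.
- ticket.job_done(): hands the job in, once; it reports no verdict.
Trained networks look in the newest picture that a camera, given by its name, has taken for a name from the list of things; names that differ only in an ending like _2 or _b are one class to them, and where a whole thing is asked for, a point or a joint stands for the part that bears it (a point fixed in the world has none). Each returns a list of dicts, best first, with "score" (0 to 1); they miss things now and then, are a little off and sometimes report something else, mostly with a low value. They report only what shows in the picture. A call takes as long as a camera call.
- optics.recognise(camera, label): "xyz" ([x, y, z] in m, in world coordinates, good to about 4 mm: the middle of the surface that is visible of it).
- optics.masks_of(camera, label): "mask" (384x512 bool, what is visible of it).
- optics.spot_point(camera, label): "xyz" ([x, y, z] in m, in world coordinates, good to about 4 mm: a listed point, or the origin of a listed thing).
The state is a dict: "time_s": time; "joint_pos": joint angles; "joint_velocities": joint speeds; "joint_torque": joint torques, N m; "tool_pos": TCP position; "tool_rot": TCP orientation; "force": force on the tool from outside, world axes, zero at the start; "wrist_torque": the same for the moment, N m; "gripper_width": finger opening in m.
Only numpy, scipy, OpenCV 4.12 (cv2) and the standard library are available. Lean on these libraries where they do the work, as an engineer would, in place of code of your own. Each camera call takes 0.05 s, during which the arm holds its last target. There are 200 camera calls.

## Working session

There is one attempt and no reset: what is moved stays moved. The work goes in short steps, Python scripts to look and compute and a shell command to move; the robot and the scene stay as the last step left them, time stands still between calls to the robot, and variables do not carry over. Pictures are saved under pics/ and viewed, about 8 in all and at most 12, crops included, and the job is handed in when it is done.

```bash
mkdir -p pics; ls
cat > h.py <<'E'
import numpy as np, cv2
from scipy.spatial.transform import Rotation as R
from station import monitor, optics, ticket
def cal(n):
    c=optics.calibration(n); K=np.array([[c['fx'],0,c['cx']],[0,c['fy'],c['cy']],[0,0,1]])
    return K,R.from_rotvec(np.ravel(c['rvec'])).as_matrix(),np.ravel(c['tvec'])
def proj(n,P):
    K,r,t=cal(n); q=(K@(r@np.atleast_2d(P).T+t[:,None])).T; return q[:,:2]/q[:,2:]
def onplane(n,uv,z):
    K,r,t=cal(n); d=r.T@np.linalg.solve(K,[uv[0],uv[1],1]); o=-r.T@t; return o+d*(z-o[2])/d[2]
def save(n,img,box=None,s=1):
    if box: img=img[box[1]:box[3],box[0]:box[2]]
    cv2.imwrite(f'pics/{n}.png',cv2.resize(img[:,:,::-1],None,fx=s,fy=s,interpolation=cv2.INTER_CUBIC))
def rot():
    q=monitor.get_state()['tool_rot']; return R.from_quat([q[1],q[2],q[3],q[0]]).as_matrix()
E
python3 - <<'E'
from h import *
np.set_printoptions(precision=4,suppress=True)
s=monitor.get_state(); print(s['tool_pos'],s['tool_rot'],s['force']);print(rot())
ims=[]
for c in ['scene','top']:
    im,d=optics.camera(c); ims.append(im)
    for l in ['console_top','key_row','key_green_top','key_blue_top','key_white_top','key_grey_top','dial_left_grip','dial_right_grip']:
        r=optics.spot_point(c,l); print(c,l,[(np.array(x['xyz']),round(x['score'],2)) for x in r[:2]])
save('top0',ims[1],s=1.5); save('scene0',ims[0],s=1.2)
print(monitor.get_state()['time_s'])
E
```

```text
pics
[0.2665 0.5369 0.2176] [ 0.0004  0.8499  0.5269 -0.0008] [ 0.1208 -1.3165 -1.0063]
[[ 0.4447  0.8957 -0.0009]
 [ 0.8957 -0.4447 -0.0016]
 [-0.0018 -0.0001 -1.    ]]
scene console_top [(array([ 0.5117, -0.0893,  0.0718]), 0.56), (array([ 0.4634, -0.1495,  0.0906]), 0.23)]
scene key_row [(array([ 0.4603, -0.0911,  0.0776]), 0.92)]
scene key_green_top [(array([ 0.4661, -0.0353,  0.0952]), 0.54), (array([ 0.465 , -0.1083,  0.0857]), 0.34)]
scene key_blue_top [(array([ 0.4639, -0.1071,  0.0861]), 0.43)]
scene key_white_top [(array([ 0.466 , -0.1466,  0.092 ]), 0.49)]
scene key_grey_top [(array([ 0.4632, -0.0736,  0.0914]), 0.41)]
scene dial_left_grip [(array([ 0.5554, -0.0153,  0.1137]), 0.68)]
scene dial_right_grip [(array([ 0.5591, -0.1584,  0.1073]), 0.52), (array([ 0.4609, -0.095 ,  0.078 ]), 0.34)]
top console_top [(array([ 0.5137, -0.0883,  0.0768]), 0.89)]
top key_row [(array([ 0.4611, -0.0918,  0.072 ]), 0.98)]
top key_green_top [(array([ 0.4604, -0.0345,  0.0927]), 0.62), (array([ 0.4624, -0.1446,  0.0921]), 0.37)]
top key_blue_top [(array([ 0.4625, -0.1089,  0.0869]), 0.51)]
top key_white_top [(array([ 0.4649, -0.1504,  0.094 ]), 0.77)]
top key_grey_top []
top dial_left_grip [(array([ 0.5559, -0.0165,  0.1127]), 0.57)]
top dial_right_grip [(array([ 0.5601, -0.158 ,  0.1098]), 0.58)]
0.9
```

View pics/top0.png

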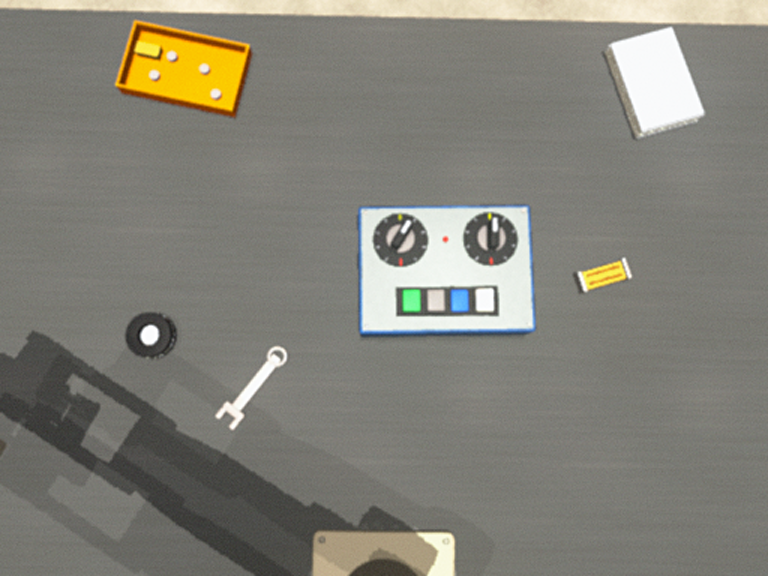

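View pics/scene0.png

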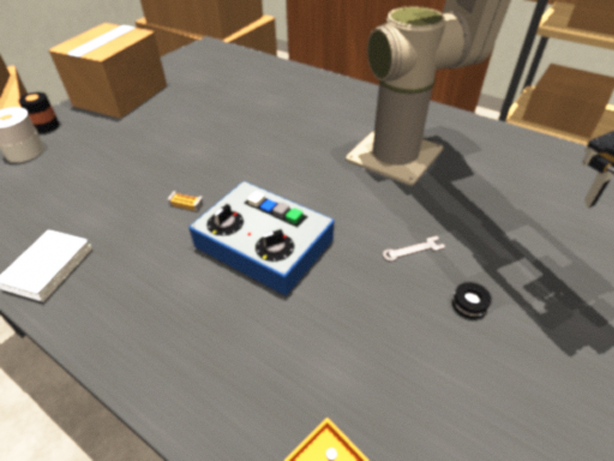

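The top view shows the console almost square to the base. The left dial is at (400,240) with its pointer near digit 6, and the right dial is at (490,238) with its pointer near 5. The green key is leftmost, followed by grey, blue and white, which matches the network. I'll move over the left dial, rotating to a wrist angle that leaves room for the turn.

```bash
python3 -m handwheel '[[0.06,-0.0365,0.0505,0,0,0,0],[0.06,-0.073,0.101,0,0,0,0],[0.06,-0.11,0.151,0,0,0,0],[0.06,-0.146,0.202,0,0,0,0],[0.06,-0.183,0.2525,0,0,0,0]]' 20
python3 -m handwheel '[[0.06,-0.0365,0.0505,0,0,0,0],[0.06,-0.073,0.101,0,0,0,0],[0.06,-0.11,0.151,0,0,0,0],[0.06,-0.146,0.202,0,0,0,0],[0.06,-0.184,0.2525,0,0,0,0]]'
python3 -m handwheel '[[0.06,0,0,0,0,0,0.18],[0.06,0,0,0,0,0,0.36],[0.06,0,0,0,0,0,0.54],[0.06,0,0,0,0,0,0.72],[0.06,0,0,0,0,0,0.9]]'
python3 -m handwheel '[[0.06,0,0,0,0,0,0.18],[0.06,0,0,0,0,0,0.36],[0.06,0,0,0,0,0,0.54],[0.06,0,0,0,0,0,0.72],[0.06,0,0,0,0,0,0.9]]'
python3 - <<'E'
from h import *
np.set_printoptions(precision=4,suppress=True)
s=monitor.get_state(); print(s['time_s'],s['tool_pos'],np.array(s['joint_pos']));print(rot())
im,d=optics.camera('wrist')
for l in ['console_top','dial_left_grip','dial_right_grip','key_green_top']:
    r=optics.spot_point('wrist',l); print(l,[(np.array(x['xyz']),round(x['score'],2)) for x in r[:2]])
K,r,t=cal('wrist'); print('cam',-r.T@t, r)
save('w1',im,s=1.4)
E
```

```text
time_s: 1.52
tool_pos: [0.4122, 0.2596, 0.2189]
tool_rot: [0.0, 0.85, 0.527, 0.0]
force: [1.3, 0.5, 0.1]
gripper_width: 0.0601
time_s: 2.15
tool_pos: [0.5564, -0.0171, 0.2189]
tool_rot: [0.0, 0.85, 0.527, 0.0]
force: [0.8, 0.4, -0.6]
gripper_width: 0.0601
time_s: 2.78
tool_pos: [0.5556, -0.0151, 0.2187]
tool_rot: [0.0, 0.995, 0.102, 0.0]
force: [1.1, -1.2, 0.0]
gripper_width: 0.06
time_s: 3.4
tool_pos: [0.5556, -0.0151, 0.2187]
tool_rot: [-0.0, 0.94, -0.341, 0.0]
force: [-0.1, -1.0, 0.0]
gripper_width: 0.0599
3.4 [ 0.5556 -0.0151  0.2187] [-0.1195  0.011   1.6132 -0.      1.5173  0.5765]
[[ 0.7674 -0.6411  0.0001]
 [-0.6411 -0.7674 -0.    ]
 [ 0.0001 -0.     -1.    ]]
console_top [(array([ 0.5132, -0.0851,  0.0758]), 0.6)]
dial_left_grip [(array([ 0.5577, -0.0195,  0.1166]), 0.73)]
dial_right_grip []
key_green_top [(array([ 0.4639, -0.036 ,  0.0919]), 0.82)]
cam [0.5979 0.0364 0.3852] [[ 0.7737 -0.6335 -0.0009]
 [-0.6147 -0.751   0.2411]
 [-0.1534 -0.186  -0.9705]]
```

View pics/w1.png

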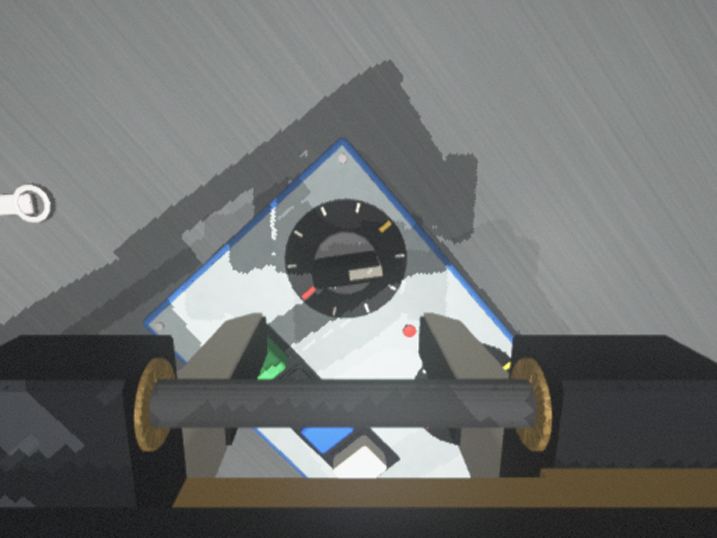

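Run:
```python
from h import *
np.set_printoptions(precision=4,suppress=True)
P=lambda u,v,z: onplane('wrist',(u/1.4,v/1.4),z)[:2]
red,yel=P(308,293,.076),P(385,227,.076)
d=yel-red; print('dial ctr',(red+yel)/2,'yaw',np.degrees(np.arctan2(d[1],d[0])),np.linalg.norm(d))
a,b=P(342,140,.075),P(147,322,.075); e=a-b; print('corners',a,b,'yaw',np.degrees(np.arctan2(e[1],e[0])),np.linalg.norm(e))
l,r=P(317,270,.119),P(381,266,.119); e=r-l; print('bar',(l+r)/2,np.degrees(np.arctan2(e[1],e[0])),np.linalg.norm(e), 'ptr',P(366,272,.119))
im,_=optics.camera('wrist'); save('w1c',im,(185,125,315,245),5)
```

```text
dial ctr [ 0.5564 -0.0177] yaw 2.0048620500044625 0.07209923027259275
corners [0.6061 0.0471] [0.4146 0.0386] yaw 2.5431869993128675 0.19165050341710366
bar [ 0.5608 -0.015 ] -35.6239104663601 0.03905619534214706 ptr [ 0.5673 -0.0235]
```

View pics/w1c.png

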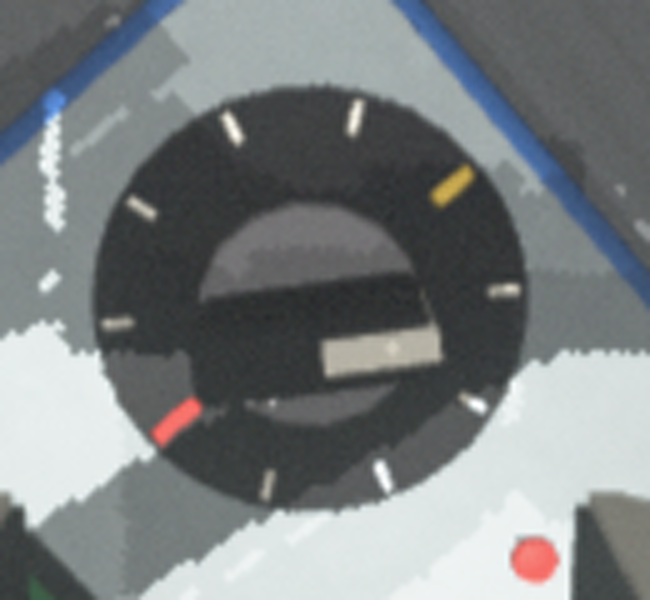

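Left dial: centre is about (0.556,-0.017) and console yaw about 2°. The crop shows the bar with its white pointer at (380,352), between the yellow tick 5 and the second white tick past it, so it reads about 5.9. It needs +105° counterclockwise to reach 3. I'll align the jaw across the bar, descend and grip.

```bash
python3 -m handwheel '[[0.05,0.0015,0.001,0,0,0,0.18],[0.05,0.0015,0.001,0,0,0,0.36],[0.05,0.0015,0.001,0,0,0,0.54],[0.05,0.0015,0.001,0,0,0,0.72],[0.05,0.0015,0.001,0,0,0,0.9]]'
python3 -m handwheel '[[0.05,0,0,0,0,0,0.18],[0.05,0,0,0,0,0,0.36],[0.05,0,0,0.02,0,0,0.515],[0.05,0,0,0.05,0,0,0.515],[0.05,0,0,0.075,0,0,0.515]]'
python3 -m handwheel '[[0.05,0,0,0.02,0,0,0],[0.05,0,0,0.04,0,0,0],[0.05,0,0,0.051,0,0,0],[0.05,0,0,0.051,0,0,0],[0.05,0,0,0.051,0,0,0]]'
python3 -m handwheel '[[0,0,0,0,0,0,0],[0,0,0,0,0,0,0],[0,0,0,0,0,0,0],[0,0,0,0,0,0,0],[0,0,0,0,0,0,0]]' 20
python3 - <<'E'
from h import *
np.set_printoptions(precision=4,suppress=True)
s=monitor.get_state(); r=rot(); print(s['time_s'],s['tool_pos'],s['force'],s['wrist_torque'],s['gripper_width'],np.degrees(np.arctan2(r[1,0],r[0,0])),np.array(s['joint_pos']))
im,d=optics.camera('wrist'); save('w2',im,s=1.4)
E
```

```text
time_s: 4.32
tool_pos: [0.5561, -0.0169, 0.2186]
tool_rot: [-0.0, -0.699, 0.715, -0.0]
force: [0.1, 0.0, -0.1]
gripper_width: 0.0499
time_s: 4.95
tool_pos: [0.5559, -0.0168, 0.1426]
tool_rot: [-0.0, -0.497, 0.868, 0.0]
force: [0.5, 0.1, 1.3]
gripper_width: 0.0503
time_s: 5.58
tool_pos: [0.5567, -0.0169, 0.0935]
tool_rot: [0.001, -0.495, 0.869, -0.0]
force: [0.9, 0.2, -0.2]
gripper_width: 0.0502
time_s: 6.2
tool_pos: [0.556, -0.0171, 0.0928]
tool_rot: [-0.0, -0.495, 0.869, -0.0]
force: [-0.8, -1.6, 2.2]
gripper_width: 0.0139
6.2 [ 0.556  -0.0171  0.0928] [-0.8341 -1.6192  2.1716] [-0.2214  0.4234 -0.01  ] 0.013897212059663964 -120.61067667173702 [-0.1226  0.1092  1.7467 -0.0005  1.2858  1.9826]
```

View pics/w2.png

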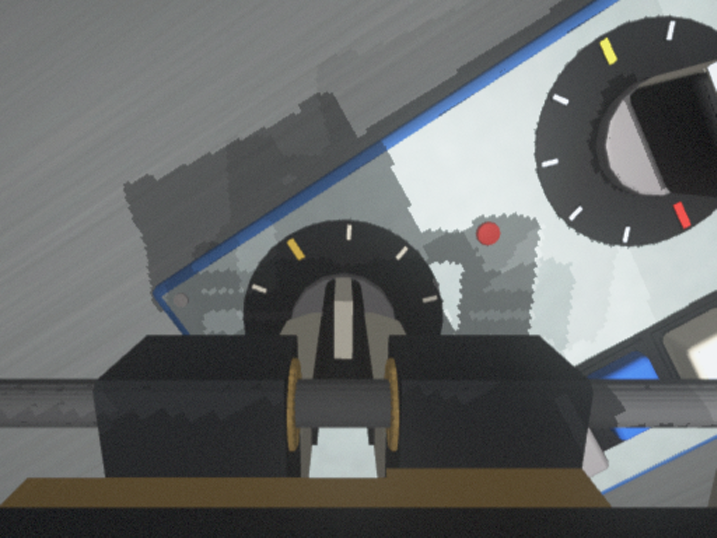

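The grip is good: the opening is 13.9 mm and the pointer at (344,285) aims at about tick 6, at (349,232). Now I'll turn 104.6° counterclockwise (rz −1.826).

```bash
python3 -m handwheel '[[0,0,0,0,0,0,-0.15],[0,0,0,0,0,0,-0.3],[0,0,0,0,0,0,-0.45],[0,0,0,0,0,0,-0.6],[0,0,0,0,0,0,-0.75]]' 20
python3 -m handwheel '[[0,0,0,0,0,0,-0.15],[0,0,0,0,0,0,-0.3],[0,0,0,0,0,0,-0.45],[0,0,0,0,0,0,-0.6],[0,0,0,0,0,0,-0.75]]'
python3 -m handwheel '[[0,0,0,0,0,0,-0.15],[0,0,0,0,0,0,-0.3],[0,0,0,0,0,0,-0.326],[0,0,0,0,0,0,-0.326],[0,0,0,0,0,0,-0.326]]'
python3 -m handwheel '[[0.05,0,0,0,0,0,0],[0.05,0,0,0,0,0,0],[0.05,0,0,0,0,0,0],[0.05,0,0,-0.03,0,0,0],[0.05,0,0,-0.07,0,0,0]]'
python3 -m handwheel '[[0.05,0,0,-0.04,0,0,0],[0.05,0,0,-0.055,0,0,0],[0.05,0,0,-0.055,0,0,0],[0.05,0,0,-0.055,0,0,0]]'
python3 - <<'E'
from h import *
np.set_printoptions(precision=4,suppress=True)
s=monitor.get_state(); r=rot(); print(s['time_s'],s['tool_pos'],np.degrees(np.arctan2(r[1,0],r[0,0])),np.array(s['joint_pos']));print(r)
im,d=optics.camera('wrist'); save('w3',im,s=1.5)
E
```

```text
time_s: 6.88
tool_pos: [0.5559, -0.0174, 0.0928]
tool_rot: [0.0, 0.781, -0.625, 0.0]
force: [-2.4, -1.9, 2.2]
gripper_width: 0.0137
time_s: 7.5
tool_pos: [0.5561, -0.0177, 0.0928]
tool_rot: [0.001, 0.955, -0.296, 0.0]
force: [-1.5, -4.5, 1.2]
gripper_width: 0.0138
time_s: 8.12
tool_pos: [0.5562, -0.0177, 0.0927]
tool_rot: [0.001, 0.99, -0.141, 0.0]
force: [-0.0, -6.6, 0.5]
gripper_width: 0.0142
time_s: 8.75
tool_pos: [0.5549, -0.0165, 0.162]
tool_rot: [-0.0, 0.99, -0.139, -0.002]
force: [0.5, 0.1, -0.3]
gripper_width: 0.0497
time_s: 9.25
tool_pos: [0.5551, -0.0167, 0.2154]
tool_rot: [0.0, 0.99, -0.139, -0.002]
force: [-0.4, 0.5, 0.1]
gripper_width: 0.0499
9.25 [ 0.5551 -0.0167  0.2154] -15.987985001024287 [-0.1224  0.0145  1.6156  0.      1.5146  0.1566]
[[ 0.9613 -0.2754 -0.0031]
 [-0.2754 -0.9613  0.0004]
 [-0.0031  0.0005 -1.    ]]
```

View pics/w3.png

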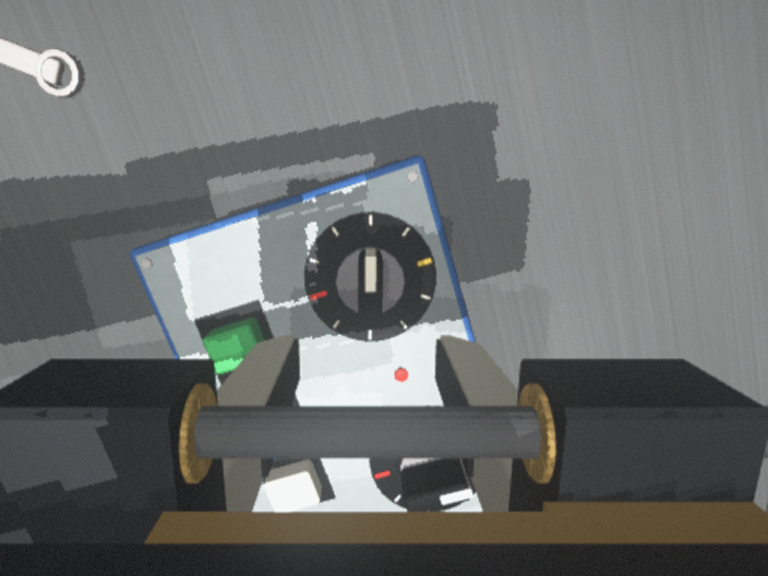

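The left dial's pointer (370,265) points straight at tick 3 (370,220), counted clockwise from red (316,296). Next is the right dial.

```bash
python3 -m handwheel '[[0.05,0.015,0.044,0,0,0,0],[0.05,0.03,0.089,0,0,0,0],[0.05,0.0443,0.1333,0,0,0,0],[0.05,0.0443,0.1333,0,0,0,0]]'
python3 -m handwheel '[[0.05,0,0,0,0,0,-0.18],[0.05,0,0,0,0,0,-0.36],[0.05,0,0,0,0,0,-0.54],[0.05,0,0,0,0,0,-0.72],[0.05,0,0,0,0,0,-0.9]]'
python3 -m handwheel '[[0.05,0,0,0,0,0,-0.18],[0.05,0,0,0,0,0,-0.36],[0.05,0,0,0,0,0,-0.54],[0.05,0,0,0,0,0,-0.72],[0.05,0,0,0,0,0,-0.88]]'
python3 - <<'E'
from h import *
np.set_printoptions(precision=4,suppress=True)
s=monitor.get_state(); r=rot(); print(s['time_s'],s['tool_pos'],np.degrees(np.arctan2(r[1,0],r[0,0])),np.array(s['joint_pos']));print(r)
im,d=optics.camera('wrist'); save('w4',im,s=1.5)
print([(np.array(x['xyz']),x['score']) for x in optics.spot_point('wrist','dial_right_grip')])
print('expected axis px*1.5 top/base',proj('wrist',[[.561,-.157,.119],[.561,-.157,.076]])*1.5)
E
```

```text
time_s: 9.8
tool_pos: [0.5608, -0.1599, 0.2155]
tool_rot: [0.0, 0.99, -0.141, -0.002]
force: [-0.2, 0.3, 0.1]
gripper_width: 0.0498
time_s: 10.42
tool_pos: [0.5614, -0.1557, 0.2161]
tool_rot: [-0.001, 0.951, 0.309, -0.001]
force: [-0.4, 0.4, 0.3]
gripper_width: 0.05
time_s: 11.05
tool_pos: [0.5614, -0.1557, 0.2162]
tool_rot: [-0.001, 0.729, 0.684, -0.0]
force: [0.2, 0.4, 0.4]
gripper_width: 0.0501
11.05 [ 0.5614 -0.1557  0.2162] 86.36696271488746 [-0.3588  0.0871  1.5392  0.0005  1.5177 -1.8663]
[[ 0.0634  0.998  -0.002 ]
 [ 0.998  -0.0634  0.0012]
 [ 0.0011 -0.0021 -1.    ]]
[(array([ 0.5573, -0.157 ,  0.1102]), 0.92), (array([ 0.4619, -0.0356,  0.093 ]), 0.66)]
expected axis px*1.5 top/base [[364.0545 292.9199]
 [364.3139 277.0633]]
```

View pics/w4.png

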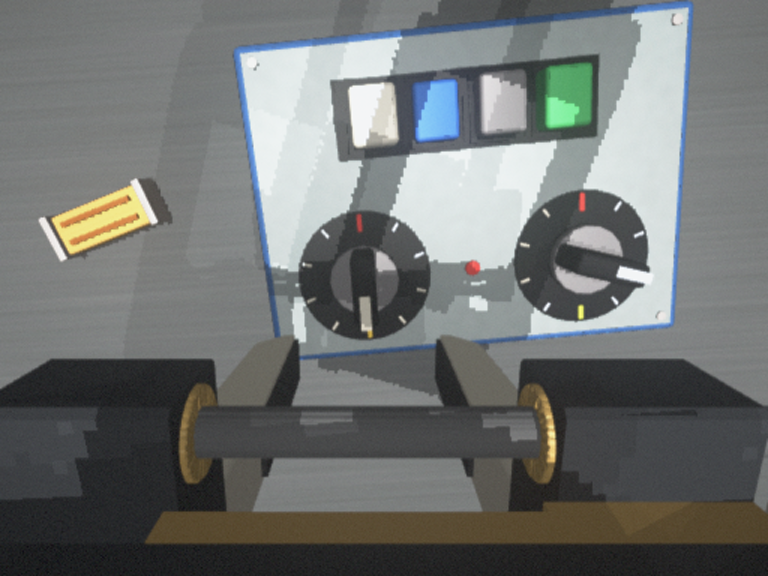

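Run:
```python
from h import *
np.set_printoptions(precision=4,suppress=True)
P=lambda u,v,z: onplane('wrist',(u/1.5,v/1.5),z)[:2]
ang=lambda e: np.degrees(np.arctan2(e[1],e[0]))
r,y=P(359.5,222,.076),P(370,333,.076); print('ctr',(r+y)/2,ang(y-r),np.linalg.norm(y-r))
a,b=P(363,252,.119),P(366.5,332,.119); print('bar',(a+b)/2,ang(b-a),np.linalg.norm(b-a))
a,b=P(375,253,.119),P(376,290,.119); print('edge',ang(b-a))
a,b=P(365,298,.119),P(367,330,.119); print('strip',ang(b-a))
a,b=P(570,255,.119),P(648,275,.119); print('left dial ptr',ang(b-a))
```

```text
ctr [ 0.5624 -0.1567] 1.3832412532865757 0.07434664631046248
bar [ 0.561  -0.1566] -1.4714565705367049 0.04658911361185105
edge -2.0800490372830494
strip -0.43444402031351254
left dial ptr 71.97441251061417
```

The right dial's pointer (366,315) sits just short of yellow tick 5 (370,333), so it reads about 5.1. The left dial still reads 3. I'll grip the right dial and turn it 68.5° clockwise (rz +1.195).

```bash
python3 -m handwheel '[[0.05,-0.001,0,0,0,0,-0.037],[0.05,-0.001,0,0.025,0,0,-0.037],[0.05,-0.001,0,0.05,0,0,-0.037],[0.05,-0.001,0,0.075,0,0,-0.037],[0.05,-0.001,0,0.075,0,0,-0.037]]'
python3 -m handwheel '[[0.05,0,0,0.02,0,0,0],[0.05,0,0,0.04,0,0,0],[0.05,0,0,0.0485,0,0,0],[0.05,0,0,0.0485,0,0,0],[0.05,0,0,0.0485,0,0,0]]'
python3 -m handwheel '[[0,0,0,0,0,0,0],[0,0,0,0,0,0,0],[0,0,0,0,0,0,0],[0,0,0,0,0,0,0],[0,0,0,0,0,0,0]]' 20
python3 -m handwheel '[[0,0,0,0,0,0,0.15],[0,0,0,0,0,0,0.3],[0,0,0,0,0,0,0.45],[0,0,0,0,0,0,0.6],[0,0,0,0,0,0,0.75]]' 20
python3 -m handwheel '[[0,0,0,0,0,0,0.15],[0,0,0,0,0,0,0.3],[0,0,0,0,0,0,0.445],[0,0,0,0,0,0,0.445],[0,0,0,0,0,0,0.445]]'
python3 -m handwheel '[[0.05,0,0,0,0,0,0],[0.05,0,0,0,0,0,0],[0.05,0,0,0,0,0,0],[0.05,0,0,-0.03,0,0,0],[0.05,0,0,-0.07,0,0,0]]'
python3 -m handwheel '[[0.05,0,0,-0.04,0,0,0],[0.05,0,0,-0.055,0,0,0],[0.05,0,0,-0.055,0,0,0],[0.05,0,0,-0.055,0,0,0]]'
python3 - <<'E'
from h import *
np.set_printoptions(precision=4,suppress=True)
s=monitor.get_state(); r=rot(); print(s['time_s'],s['tool_pos'],np.degrees(np.arctan2(r[1,0],r[0,0])),np.array(s['joint_pos']));print(r)
im,d=optics.camera('wrist'); save('w5',im,s=1.5)
E
```

```text
time_s: 11.78
tool_pos: [0.5598, -0.1567, 0.1395]
tool_rot: [-0.003, 0.72, 0.694, -0.001]
force: [-0.7, 0.5, -0.4]
gripper_width: 0.0498
time_s: 12.4
tool_pos: [0.5623, -0.1584, 0.0948]
tool_rot: [0.0, 0.719, 0.695, 0.0]
force: [0.2, 0.1, -0.8]
gripper_width: 0.0498
time_s: 13.02
tool_pos: [0.5621, -0.1575, 0.0943]
tool_rot: [-0.0, 0.719, 0.695, 0.0]
force: [0.6, 4.3, 1.5]
gripper_width: 0.0137
time_s: 13.65
tool_pos: [0.5617, -0.1584, 0.0943]
tool_rot: [0.0, 0.924, 0.382, -0.0]
force: [-2.4, 0.7, 2.8]
gripper_width: 0.0138
time_s: 14.28
tool_pos: [0.5612, -0.1587, 0.0942]
tool_rot: [0.0, 0.985, 0.172, -0.001]
force: [-5.7, -2.0, 4.9]
gripper_width: 0.0138
time_s: 14.9
tool_pos: [0.5609, -0.1577, 0.1634]
tool_rot: [-0.001, 0.985, 0.171, -0.001]
force: [2.2, 0.3, 0.2]
gripper_width: 0.0498
time_s: 15.4
tool_pos: [0.561, -0.1578, 0.2168]
tool_rot: [-0.001, 0.985, 0.171, -0.001]
force: [-0.4, -0.0, -0.3]
gripper_width: 0.0499
15.4 [ 0.561  -0.1578  0.2168] 19.6610383645321 [-0.3623  0.0879  1.5371  0.      1.5197 -0.7054]
[[ 0.9417  0.3364 -0.0029]
 [ 0.3365 -0.9417  0.0011]
 [-0.0024 -0.0021 -1.    ]]
```

View pics/w5.png

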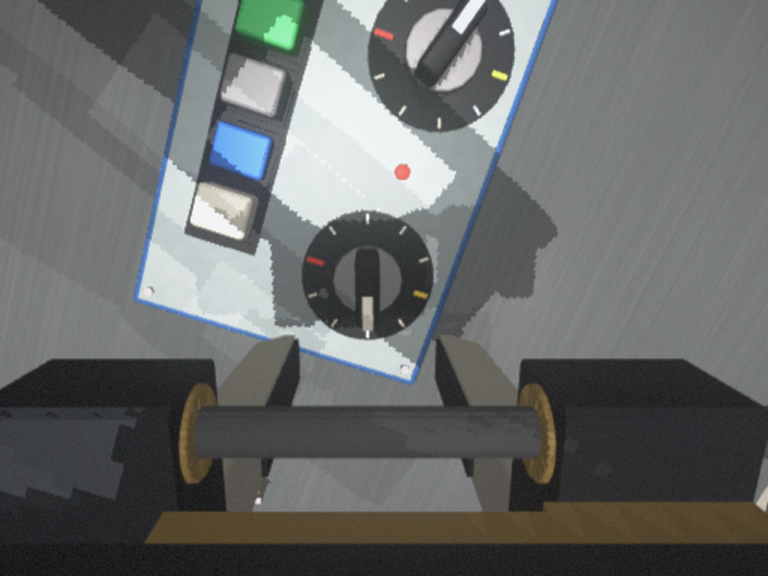

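The right dial's pointer (368,312) is on tick 7 (368,333), two past yellow (420,295). The green key is leftmost, at about (0.462,-0.035). I'll close the fingers, align the jaw with console x, hover, and then press in small steps while watching the force.

```bash
python3 -m handwheel '[[0,-0.017,-0.05,0,0,0,0.15],[0,-0.035,-0.1,0,0,0,0.309],[0,-0.052,-0.149,0,0,0,0.309],[0,-0.052,-0.149,0,0,0,0.309],[0,-0.052,-0.149,0,0,0,0.309]]' 20
python3 -m handwheel '[[0,0,0,0.03,0,0,0],[0,0,0,0.06,0,0,0],[0,0,0,0.09,0,0,0],[0,0,0,0.11,0,0,0],[0,0,0,0.11,0,0,0]]'
python3 - <<'E'
from h import *
np.set_printoptions(precision=4,suppress=True)
s=monitor.get_state(); r=rot(); print(s['time_s'],s['tool_pos'],np.degrees(np.arctan2(r[1,0],r[0,0])),s['force']);print(r)
im,d=optics.camera('wrist'); save('w6',im,s=1.5)
E
```

```text
time_s: 16.08
tool_pos: [0.4627, -0.0355, 0.2184]
tool_rot: [0.0, 1.0, 0.017, -0.0]
force: [0.1, -0.3, 0.1]
gripper_width: 0.0049
time_s: 16.7
tool_pos: [0.4616, -0.036, 0.1068]
tool_rot: [-0.0, 1.0, 0.016, -0.002]
force: [1.3, 0.6, 0.7]
gripper_width: 0.0007
16.7 [ 0.4616 -0.036   0.1068] 1.8801945711948727 [1.3044 0.6125 0.7399]
[[ 0.9995  0.0328 -0.0046]
 [ 0.0328 -0.9995  0.0006]
 [-0.0046 -0.0008 -1.    ]]
```

View pics/w6.png

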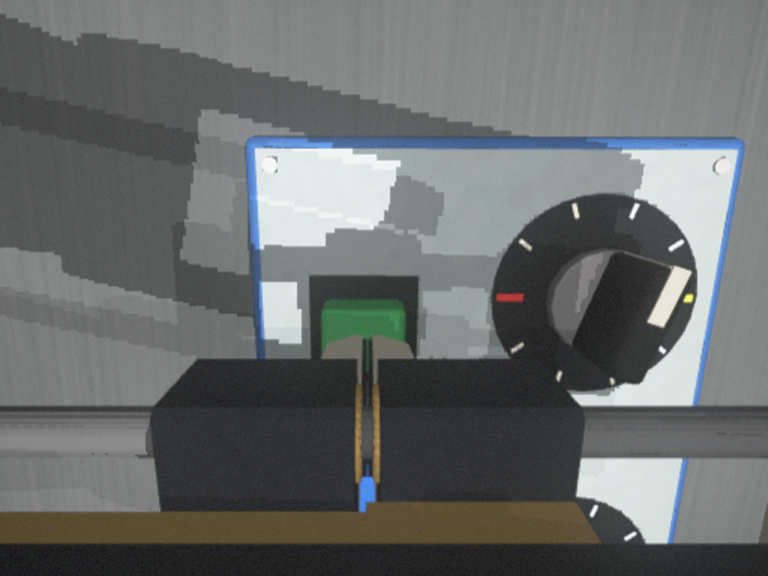

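I want to confirm that the left dial in this steep view is just parallax, so I'll project the bar model at digit 3.

Run:
```python
from h import *
np.set_printoptions(precision=0,suppress=True)
for d in (3,3.5,4):
    a=np.radians(182-36*d); u=np.array([np.cos(a),np.sin(a)]); c=np.array([.556,-.017])
    print(d,'ptr end',proj('wrist',[[*(c+.021*u),.119]])*1.5,'ctr',proj('wrist',[[*c,.119]])*1.5,'tail',proj('wrist',[[*(c-.021*u),.119]])*1.5)
```

```text
3 ptr end [[671. 268.]] ctr [[643. 326.]] tail [[617. 381.]]
3.5 ptr end [[688. 277.]] ctr [[643. 326.]] tail [[601. 373.]]
4 ptr end [[700. 291.]] ctr [[643. 326.]] tail [[589. 360.]]
```

It matches digit 3: the predicted strip is (671,268)→(643,326) and the seen one is (680,268)→(658,325). So the left dial is undisturbed, and the fingertips sit centred over the green cap. Now I'll press gradually.

```bash
python3 -m handwheel '[[0,0,0,0.004,0,0,0],[0,0,0,0.008,0,0,0],[0,0,0,0.012,0,0,0],[0,0,0,0.014,0,0,0],[0,0,0,0.014,0,0,0]]'
python3 -m handwheel '[[0,0,0,0.001,0,0,0],[0,0,0,0.002,0,0,0],[0,0,0,0.003,0,0,0],[0,0,0,0.003,0,0,0],[0,0,0,0.003,0,0,0]]'
```

```text
time_s: 17.38
tool_pos: [0.4627, -0.0353, 0.095]
tool_rot: [-0.0, 1.0, 0.017, -0.0]
force: [-0.7, 0.2, 0.4]
gripper_width: 0.0003
time_s: 18.0
tool_pos: [0.4629, -0.0354, 0.0924]
tool_rot: [0.0, 1.0, 0.017, 0.0]
force: [-1.7, -0.1, 4.5]
gripper_width: 0.0005
```

```bash
python3 -m handwheel '[[0,0,0,0.001,0,0,0],[0,0,0,0.002,0,0,0],[0,0,0,0.003,0,0,0],[0,0,0,0.003,0,0,0],[0,0,0,0.003,0,0,0]]'
python3 -m handwheel '[[0,0,0,0.001,0,0,0],[0,0,0,0.002,0,0,0],[0,0,0,0.003,0,0,0],[0,0,0,0.003,0,0,0],[0,0,0,0.003,0,0,0]]'
```

```text
time_s: 18.62
tool_pos: [0.4629, -0.0354, 0.0894]
tool_rot: [0.0, 1.0, 0.017, 0.0]
force: [-2.1, 0.4, 5.8]
gripper_width: 0.0005
time_s: 19.25
tool_pos: [0.4627, -0.0353, 0.0859]
tool_rot: [-0.0, 1.0, 0.017, -0.0]
force: [0.2, 0.4, 0.7]
gripper_width: 0.0007
```

```bash
python3 -m handwheel '[[0,0,0,0.001,0,0,0],[0,0,0,0.0015,0,0,0],[0,0,0,0.002,0,0,0],[0,0,0,0.002,0,0,0]]'
python3 -m handwheel '[[0,0,0,0.0005,0,0,0],[0,0,0,0.001,0,0,0],[0,0,0,0.001,0,0,0]]'
```

```text
time_s: 19.75
tool_pos: [0.4628, -0.0354, 0.0843]
tool_rot: [0.0, 1.0, 0.017, 0.0]
force: [-0.9, -0.1, 2.8]
gripper_width: 0.0003
time_s: 20.12
tool_pos: [0.4628, -0.0354, 0.0831]
tool_rot: [-0.0, 1.0, 0.017, 0.0]
force: [-1.6, 0.2, 3.6]
gripper_width: 0.0002
```

```bash
python3 -m handwheel '[[0,0,0,0.0004,0,0,0],[0,0,0,0.0008,0,0,0],[0,0,0,0.0008,0,0,0]]'
```

```text
time_s: 20.5
tool_pos: [0.4628, -0.0354, 0.0823]
tool_rot: [0.0, 1.0, 0.017, -0.0]
force: [-1.8, 0.0, 2.4]
gripper_width: 0.0003
```

```bash
python3 -m handwheel '[[0,0,0,0.0003,0,0,0],[0,0,0,0.0006,0,0,0],[0,0,0,0.0006,0,0,0]]'
```

```text
time_s: 20.88
tool_pos: [0.4629, -0.0354, 0.0822]
tool_rot: [0.0, 1.0, 0.017, 0.0]
force: [-3.6, 0.2, 7.8]
gripper_width: 0.0008
```

The key hit its rigid stop: force rose to 7.8 N at z 0.0822, about 11 mm of travel. I'll retract and check.

```bash
python3 -m handwheel '[[0,0,0,-0.005,0,0,0],[0,0,0,-0.02,0,0,0],[0,0,0,-0.06,0,0,0],[0,0,0,-0.11,0,0,0],[0,0,0,-0.14,0,0,0]]'
python3 -m handwheel '[[0,0,0.04,0,0,0,0],[0,0,0.08,0,0,0,0],[0,0,0.12,0,0,0,0],[0,0,0.12,0,0,0,0],[0,0,0.12,0,0,0,0]]'
python3 - <<'E'
from h import *
np.set_printoptions(precision=4,suppress=True)
im,d=optics.camera('wrist'); save('w7',im,s=1.5)
K,r,t=cal('wrist')
for l in ['green','blue','grey','white']:
    m=optics.masks_of('wrist',f'key_{l}_top'); p=optics.spot_point('wrist',f'key_{l}_top')
    print(l,[(np.array(x['xyz']),round(x['score'],2)) for x in p[:1]])
for l,y in zip(['green','grey','blue','white'],[.0555,.0185,-.0185,-.0555]):
    c,s=np.cos(.035),np.sin(.035); P=np.array([.5135-.052*c-y*s,-.0885-.052*s+y*c,.09])
    u,v=proj('wrist',P)[0]; w=d[int(v)-3:int(v)+4,int(u)-3:int(u)+4]; Z=np.median(w[w>0])
    q=r.T@(Z*np.linalg.solve(K,[u,v,1])-t); print(l,(u*1.5,v*1.5),'z',q[2])
E
```

```text
time_s: 21.5
tool_pos: [0.4637, -0.0355, 0.2255]
tool_rot: [0.0, 1.0, 0.017, 0.002]
force: [0.3, -0.1, -0.6]
gripper_width: 0.0009
time_s: 22.12
tool_pos: [0.4669, -0.1549, 0.2221]
tool_rot: [-0.0, 1.0, 0.017, 0.0]
force: [1.1, 0.2, -0.1]
gripper_width: 0.0004
green []
blue [(array([ 0.4602, -0.1092,  0.091 ]), 0.87)]
grey [(array([ 0.4566, -0.07  ,  0.0898]), 0.91)]
white [(array([ 0.4615, -0.1469,  0.0913]), 0.75)]
green (np.float64(360.96056474198133), np.float64(76.43561935722654)) z 0.08483806848443937
grey (np.float64(361.17971857907116), np.float64(143.68556484155022)) z 0.0931579205360245
blue (np.float64(361.38562276586754), np.float64(206.86969851187038)) z 0.09368032482308401
white (np.float64(361.57944362095304), np.float64(266.3459190121137)) z 0.09367175459968465
```

View pics/w7.png

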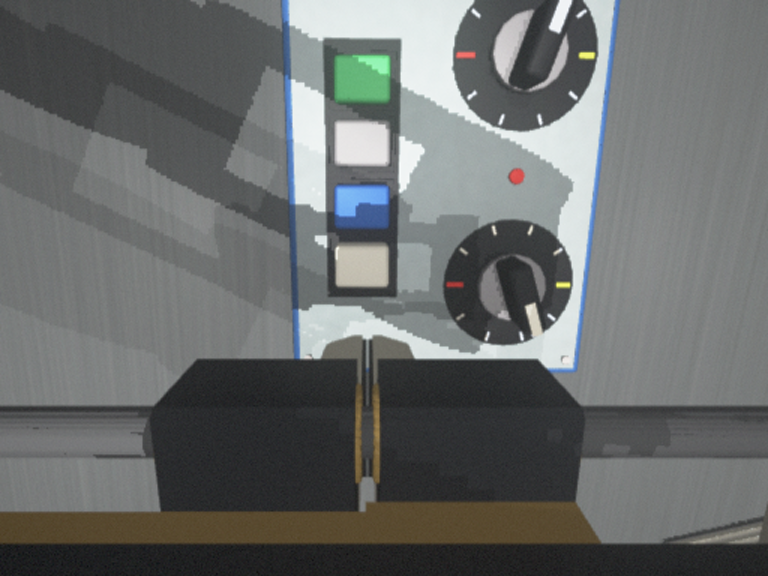

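Depth puts the green cap (361,76) at z 0.085, which is latched about 9 mm down. Blue (361,207) has popped up to 0.0937, level with grey and white. Both dials still sit at 3 and 7, and the arm is clear of everything, so I'm handing in.

```bash
python3 -c "
from h import *
print(ticket.job_done())"
```

```text
the job is handed in; nothing more can be done
None
```

The job is done and handed in at about 22 s on the robot's clock, against the 67 s limit. I turned the left dial from about 5.9 to 3 and the right dial from about 5.1 to 7. I then pressed the green key in small steps down to its rigid stop. The measured force was at most about 8 N, and the snap-through showed on the way down.

**Last checks:**
- **Keys:** depth readings put the green cap at z 0.085, latched about 9 mm down. Blue is up at 0.0937, level with grey and white, which I did not press.
- **Dials:** the final wrist picture shows both pointers on their ticks. One steep view had made the left dial look off, but projecting a model of the bar matched digit 3.
- **Failed check:** in the last picture the network did not find the green key, so I relied on the depth reading and the picture for it.
- **Loose items:** the arm never went near the ribbon roll, the type holder or the wrench. I took no final top-camera picture of them.

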